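# Swing the tilting board jig down to level and lock it

## Robot

A 6-joint arm with a two-finger parallel gripper is mounted at the origin on a cart in front of the work surface, level with it; the furniture and walls round the work are solid. World frame = base frame: x ahead of the robot, y to its left, z up, the work surface at z = 0. Lengths are in m, angles in rad, forces in N, time in s.
With the tool pointing down it reaches from about 0.3 to 0.775 m from the base axis. Payload 14.6 kg.
Tool frame: the origin (TCP) lies on the front face of the gripper's body, between the roots of the fingers; the fingertips stand 73 mm ahead of it and the grasp point (between the pads) lies 54 mm ahead of it; z points along the fingers, y is the line along which they close (so a half turn about z gives the same grasp; the last joint's range is limited). The gripper opens to 85 mm and grips with 20 to 120 N. Pads are 22 mm wide; open, the fingers measure 114 mm over their backs; the gripper's body (76 mm by 85 mm) begins 54 mm behind the grasp point. The pads swing forward as they close: fully open they stand 13 mm farther back than shut.
Start: joints at [1.037, 0.3, 1.521, -0, 1.321, -0.067], TCP at [0.248, 0.491, 0.304] pointing down, gripper open.
Joint ranges: [-3.03, 3.03], [-0.79, 2.21], [0.23, 2.52], [-1.04, 4.18], [0, 3.07], [-2.55, 2.55]. Speed limits (rad/s): [2.22, 2.22, 2.57, 3.14, 3.14, 3.14].

## Interface

Orientations are given as [roll, pitch, yaw] about the fixed x, y, z axes, in that order (R = Rz(yaw) Ry(pitch) Rx(roll)).
In Python, from workcell import arm gives the robot as it stands.
- The arm moves only by the tool move_arm, never from a script. Its argument "plan" is a list of rows, each a list of 2 entries, a list of its own where there are three numbers: the shift along the tool's x, y, z each as a share of 0.02 m, from -1 to 1, then the turn about the tool's z as a share of 0.12 rad, from -1 to 1. A call has 1 to 20 rows; each row shifts and turns the commanded pose from where the row before left it, along the tool's axes as they then stand; what a row does not reach is not made up. A row lasts 1/10 s, in which the tool goes at most 50 mm and 8.59 degrees, less where a joint would pass 70% of its speed; a pose out of reach is approached as far as the arm can. A call with a number of a shift or a turn outside -1 to 1 is refused whole. A call with a gripper value outside its range is refused whole. "grip" is the finger opening in mm, from 0 to 85.4, set as the call begins (left out, the last holds). The fingers move at their own pace and stop on an object; "grip_force" is the grip in N (left out, the last holds). Time passes only in rows, so rows that do not move let the fingers close. It gives the time, the measured TCP pose, the force, the opening and the grip force at its end, in the units of the state.
- arm.state(): the state, without advancing time (a new reading comes with each control period).
- arm.get_image(name): name is "scene" or "top" or "wrist"; returns the picture (384x512x3 uint8, red, green, blue); there is no depth.
- arm.camera_params(name): a dict with "fx", "fy", "cx", "cy" (pixels), "k1" (the pictures are not rectified: a ray, as slopes to the right and down, at radius r is drawn at 1 + k1 r^2 times it, then the intrinsics apply), "rvec" (rotation vector, rad) and "tvec" (3), from world to camera coordinates, as OpenCV has them. Camera axes: x right, y down, z forward; pixel columns grow to the right and rows downward; lengths in m; the calibration is good to about 2 mm. A picture is of the moment at which its call begins: read the wrist's pose just before it. camera_params takes no time and is no camera call; for the wrist camera it gives the pose at the moment of the call.
- arm.job_done(): hands the job in; it is judged then, once.
Trained networks look in the newest picture that a camera, given by its name, has taken for a name from the list of things; names that differ only in an ending like _2 or _b are one class to them, and where a whole thing is asked for, a point or a joint stands for the part that bears it (a point fixed in the world has none). Each returns a list of dicts, best first, with "score" (0 to 1); they miss things now and then, are a little off and sometimes report something else, mostly with a low value. They report only what shows in the picture. A call takes as long as a camera call.
- arm.find_in(camera, target): "box" ([left, top, width, height] in pixels, round what is visible of it).
The state is a dict: "time": time; "qpos": joint angles; "qd": joint speeds; "tau": joint torques, N m; "tcp_pos": TCP position; "eef_rot": TCP orientation; "wrist_force": force on the tool from outside, world axes, zero at the start; "torque": the same for the moment, N m; "gripper_width": finger opening in m; "finger_force": force on a finger pad.
Only numpy, scipy, OpenCV 4.12 (cv2) and the standard library are available. Lean on these libraries where they do the work, as an engineer would, in place of code of your own. Each camera call takes 0.05 s, during which the arm holds its last target. There are 200 camera calls.

## Task

The blue frame of the tilting board jig is pinned up out of the way: swing it down level by its orange bar and lock it there by pushing the red-knobbed pin fully home into the yellow-marked notch of its index plate (the pin must be drawn out before the frame can come down). The cleaner bottle stands where the frame comes down, so move it, kept upright, and leave it standing inside the upturned yellow tin lid. Do not knock the bottle over or disturb the other things on the bench.

Things in the scene. Friction and masses are not known exactly. Their poses are not given: they have to be found in the camera images.
- jig: tilting jig fixed to the bench: grey base 115 x 205 mm, 12 mm high (own x -65..+50, y -103..+103), aluminium cheeks at y = -85 and +85 mm (12 thick, 50 wide, tops at 95 and 152 mm). Origin: on the bench under the middle of the trunnion axis, which runs along its y, 70 mm up. x points away from the side (-x) on which the frame comes down; +y to the pinned cheek; z up. Place and yaw vary
- cradle (a joint): angle of the swinging blue frame (rad): 0 = level, pointing to the jig's -x; positive = raised, pi/2 = straight up. Stiff hinge (about 0.22 N m friction): it stays where left. With the pin home at the start it can move only between about 1.1 and 1.8. Side rails at y = -54 and +54 mm, 11 mm high, reach 145 mm from the axis; a green board sits between cross rails (outer one 92..104 mm from the axis)
- cradle_bar (a point): centre of the orange round grip bar at the frame's free end, 137 mm from the trunnion axis: 14 mm thick, 80 mm long, parallel to the jig's y. It may turn between the fingers while the frame swings. 26 mm of free space between it and the outer cross rail. Lowered, it lies 70 mm above the bench; straight up, 207 mm
- lock_pin (a joint): how far the lock pin is drawn out along the jig's +y (m): 0 = fully home, 0.030 = at its outer stop; it stays where left (slides with about 2 N; 5 to 15 N if it must draw a notch into line). Its nose is clear of the index plate from 0.014 up. The 10 mm rod has a round nose that draws a notch into line if the frame is within about 0.06 rad
- pin_knob (a point): centre of the pin's red cylindrical knob, 26 mm in diameter, 30 mm long along the jig's y axis. It lies 127 mm above the bench, straight above the trunnion axis, 130 mm from the jig's origin along +y when fully home; drawing it out moves it to the jig's +y. 10 mm of gap between knob and brass bushing when home
- level_notch (a point): middle of the notch between yellow teeth in the rim of the steel index plate (68 mm radius, 8 mm thick, at the jig's y = 66..74 mm), which turns with the frame; 57 mm from the trunnion axis, straight above it when the frame is level: there the pin locks it. Notch 12 mm wide, open at the rim. A second, plain notch would lock at 0.70 rad (not wanted); the wide cut-away holds the pin at the start
- bottle: white squeeze bottle with a blue cap and thin needle, standing: 41 mm in diameter, round body up to about 70 mm, shoulder to 86 mm, cap 22 mm in diameter above, tip of the needle at 128 mm; 0.11 to 0.22 kg. Origin: centre of its underside, z up. It stands in front of the jig in the frame's way
- saucer: yellow tin lid lying open side up, 75 mm in diameter, rim 14 mm high, wall 3 mm, inner floor 2 mm above its underside. Origin: centre of its underside. The bottle is to stand in it. It lies left of the jig, or right of it, where a magnifier lamp hangs over the bench: there keep carrying heights low. Orange bins hang on the back wall behind the jig (fronts at about world x = 0.72, 0.2 to 0.34 m up)
- mug: white mug with a handle, 83 x 115 mm, 86 mm high; bystander. Origin: centre of its underside
- masking_tape: roll of masking tape lying flat, 100 mm in diameter, 25 mm high; bystander. Origin: centre of its underside
- flux_tin: open yellow tin of flux, 74 mm in diameter, 26 mm high, standing in front of the jig, right of the bottle; low enough for the frame to pass over it; bystander. Origin: centre of its underside
- driver: red screwdriver lying to the left in front of the jig, 134 mm long, 21 mm high; bystander. Origin: middle of its underside
- pcb_blue: blue circuit board 42 x 58 mm, 16 mm high, lying on the bench; bystander. Origin: middle of its underside
- parts_dish: steel parts dish 74 mm in diameter, 16 mm high; bystander. Origin: centre of its underside

How it is judged:
On the way, in this order (a step that is already met when the one before it is completed fails the run):
1. the lock pin has been drawn clear of the index plate (value of joint lock_pin above 0.014 m), for 0.1 s.
2. the frame has been swung down level (value of joint cradle between -0.08 and 0.08 rad), for 0.2 s.
At the end, for the whole second after the job is handed in: the frame is level within 0.05 rad and at rest, the lock pin is home within 3 mm (so it sits in the yellow-marked notch), and the bottle stands still and upright (within 0.1 rad) on the floor of the tin lid, its axis within 22 mm of the lid's centre, with the lid flat on the bench (value of joint cradle between -0.05 and 0.05 rad and value of joint lock_pin below 0.003 m and horizontal distance between bottle and saucer below 0.022 m and z of bottle in the frame of saucer below 0.008 m and height (world z) of saucer below 0.008 m and angle between bottle's own z axis and vertical below 0.1 rad and linear speed of bottle below 0.02 m/s and velocity of joint cradle below 0.05 rad/s); the robot touches nothing.
It fails at once if the bottle is tipped over (angle between bottle's own z axis and vertical above 0.6 rad).
It fails at once if one of the other things listed (mug, masking tape, flux tin, screwdriver, blue board, parts dish) is shifted by more than 40 mm (distance of any of mug, masking_tape, flux_tin, driver, pcb_blue, parts_dish from where it was at the start of the episode above 0.04 m).
It also fails if it takes over 72 s, if anything falls off the work surface, if the arm or the gripper's body presses on something with over 40 N, if the wrist force passes 120 N, or if a joint passes its speed limit or range.

## Working session

There is one attempt and no reset: what is moved stays moved. The work goes in short steps, Python scripts to look and compute and a tool call to move; the robot and the scene stay as the last step left them, time stands still between calls to the robot, and variables do not carry over. Pictures are saved under pics/ and viewed, at most 11 in all, crops included, and the job is handed in when it is done.

Besides the shell and the picture viewer there is one more tool, called after ">>>" as name(argument=value, ...), one argument or row to a line, values as JSON. move_arm: Moves the arm, as the interface text tells. Its arguments: {"type":"object","properties":{"plan":{"type":"array"},"grip":{"type":"number"},"grip_force":{"type":"number"}},"required":["plan"]}

```bash
mkdir -p pics; ls
python3 - <<'E'
from workcell import arm
import cv2,numpy as np
s=arm.state();print(s)
for n in ("scene","top"):
    im=arm.get_image(n);cv2.imwrite(f"pics/{n}0.png",im[:,:,::-1]);p=arm.camera_params(n);print(n,p)
    for t in ["jig","cradle_bar","pin_knob","level_notch","bottle","saucer","mug","masking_tape","flux_tin","driver","pcb_blue","parts_dish"]:
        r=arm.find_in(n,t);print(t,[(round(d['score'],2),[round(float(v)) for v in d['box']]) for d in r[:2]])
print(arm.state()['time'])
E
```

```text
pics
{'time': 0.0, 'qpos': array([ 1.03745486e+00,  3.00478045e-01,  1.52161624e+00, -1.22420272e-05,
        1.32067838e+00, -6.65850608e-02]), 'qd': array([ 0.00048619, -0.0008675 ,  0.00021343,  0.00078831, -0.00165358,
        0.0011823 ]), 'tau': array([ 1.75910282e-04, -5.43511999e+01, -3.61783040e+01, -9.78888966e-05,
        4.17814867e-03,  7.07883237e-05]), 'tcp_pos': array([0.24741299, 0.49103433, 0.30330258]), 'eef_rot': array([-3.14041447e+00, -6.66816984e-05,  2.67483924e+00]), 'wrist_force': array([ 0.22281198, -0.39688712, -0.66184481]), 'torque': array([ 0.0476746 , -0.00522267,  0.01738639]), 'finger_force': 0.0, 'gripper_width': 0.08527475597132234}
scene {'fx': 384.1211659223959, 'fy': 384.1211659223959, 'cx': 254.27839273757544, 'cy': 192.1145120637228, 'k1': -0.07906948537425988, 'rvec': array([ 1.98467295, -1.10716738,  0.51944812]), 'tvec': array([-0.27418522,  0.38378314,  0.64893225])}
jig [(0.84, [216, 138, 88, 100]), (0.58, [232, 142, 59, 65])]
cradle_bar [(0.94, [234, 142, 52, 64])]
pin_knob [(0.63, [213, 159, 27, 8])]
level_notch [(0.93, [236, 142, 52, 6
[... 442 characters left out ...]
 'rvec': array([ 2.08607718, -2.13465352,  0.17890232]), 'tvec': array([0.05929441, 0.54016356, 1.15660905])}
jig [(0.76, [208, 158, 78, 41])]
cradle_bar [(0.87, [232, 160, 46, 29])]
pin_knob [(0.56, [207, 173, 26, 6])]
level_notch [(0.78, [234, 156, 44, 33])]
bottle [(0.7, [256, 205, 11, 14])]
saucer [(0.87, [170, 223, 21, 16]), (0.34, [204, 226, 12, 24])]
mug [(0.58, [330, 209, 29, 25])]
masking_tape [(0.88, [151, 171, 24, 26]), (0.62, [209, 171, 27, 7])]
flux_tin [(0.91, [280, 194, 22, 26])]
driver [(0.53, [205, 212, 9, 41]), (0.34, [233, 158, 46, 31])]
pcb_blue [(0.65, [296, 235, 17, 14]), (0.62, [171, 223, 23, 19])]
parts_dish [(0.84, [183, 153, 22, 17]), (0.31, [235, 160, 42, 30])]
1.3
```

Run:
```python
import cv2
a=cv2.imread("pics/scene0.png")[110:330,140:390]; b=cv2.imread("pics/top0.png")[130:275,140:375]
cv2.imwrite("pics/sc.png",cv2.resize(a,(680,598),interpolation=cv2.INTER_CUBIC))
cv2.imwrite("pics/tc.png",cv2.resize(b,(799,493),interpolation=cv2.INTER_CUBIC))
```

```text
(no output)
```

View pics/sc.png

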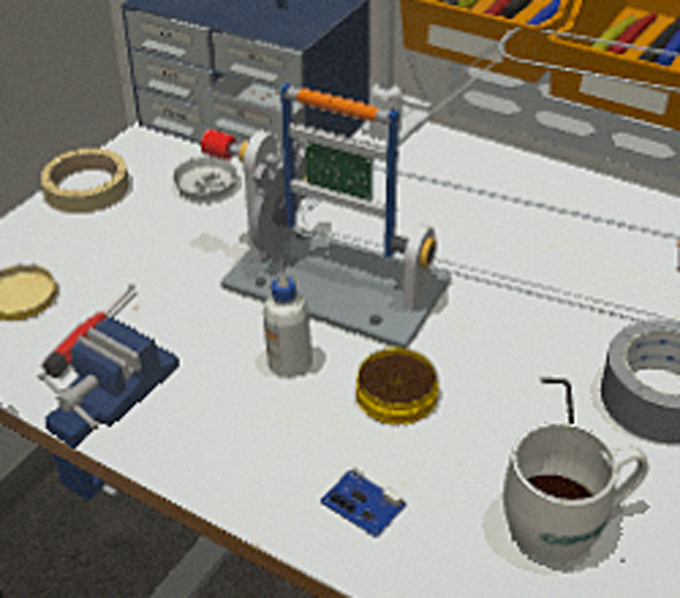

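View pics/tc.png

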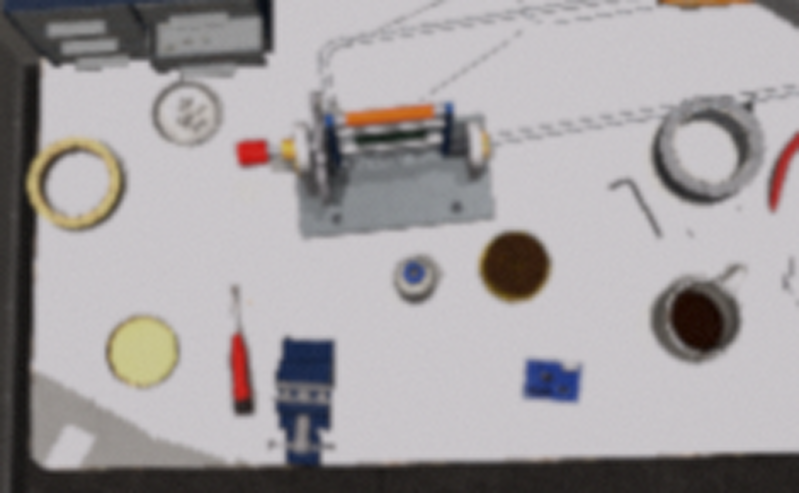

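```bash
cat > h.py <<'E'
from workcell import arm
import cv2,numpy as np
from scipy.optimize import least_squares
from scipy.spatial.transform import Rotation as R
def proj(P,p):
    Q=np.atleast_2d(P)@cv2.Rodrigues(p['rvec'])[0].T+p['tvec']
    s=Q[:,:2]/Q[:,2:]; s=s*(1+p['k1']*(s**2).sum(1,keepdims=True))
    return s*[p['fx'],p['fy']]+[p['cx'],p['cy']]
def onz(uv,z,p):
    f=lambda x:(proj([x[0],x[1],z],p)[0]-uv)
    return least_squares(f,[0.5,0]).x
def jig(j,P):
    c,s=np.cos(j[2]),np.sin(j[2]);P=np.atleast_2d(P)
    return np.c_[j[0]+c*P[:,0]-s*P[:,1], j[1]+s*P[:,0]+c*P[:,1], P[:,2]]
E
python3 - <<'E'
from h import *
T=arm.camera_params("top");S=arm.camera_params("scene")
t=lambda u,v:np.array([140+u/3.4,130+v/3.4]); s=lambda u,v:np.array([140+u/2.72,110+v/2.718])
def bar(th): return [-.137*np.cos(th),0,.07+.137*np.sin(th)]
obs=[("t",t(300,237),[-.065,.103,.006]),("t",t(495,217),[-.065,-.103,.006]),("s",s(222,283),[-.065,.103,.012]),("s",s(410,344),[-.065,-.103,.006]),
("t",t(252,153),[0,.130,.127]),("s",s(216,143),[0,.13,.127]),("t",t(390,115),None),("s",s(340,104),None)]
def f(x):
    r=[]
    for c,uv,P in obs:
        r+=list(proj(jig(x,bar(x[3]) if P is None else P),T if c=="t" else S)[0]-uv)
    return r
q=least_squares(f,[.55,0,0,1.5]);print(q.x,np.round(q.fun.reshape(-1,2),1))
f2=lambda x:np.r_[proj([x[0],x[1],.097],T)[0]-t(413,272),proj([x[0],x[1],.097],S)[0]-s(285,290),proj([x[0],x[1],0.],S)[0]-s(290,365)]
b=least_squares(f2,[.4,0]);print("bottle",b.x,b.fun)
print("saucer",onz(t(143,351),.012,T), "flux",onz(t(515,266),.026,T),"driver",onz(t(241,350),.015,T),"vise",onz(t(305,345),.04,T),onz(t(300,450),.03,T),onz(t(278,400),.03,T),onz(t(335,345),.03,T))
print("driver ends",onz(t(234,288),.01,T),onz(t(243,412),.01,T))
print("dish",onz(t(187,112),.01,T),'tape',onz(t(76,183),.02,T))
E
```

```text
[0.60793024 0.02642721 0.10305203 1.57095981] [[ 0.3 -0.1]
 [-0.1 -1.5]
 [-1.2 -0.5]
 [-0.4  0.9]
 [ 1.  -0.2]
 [ 1.3  1.6]
 [-0.6 -0.8]
 [-0.9  0.5]]
bottle [0.47894186 0.00318635] [ 0.95883979 -0.09441997 -0.15896694 -1.02038801 -0.49210035  0.48924244]
saucer [0.41506892 0.28715847] flux [ 0.49277449 -0.09972025] driver [0.41380372 0.18454201] vise [0.41536153 0.11639683] [0.31103849 0.1234006 ] [0.36127299 0.14512533] [0.41556082 0.08663983]
driver ends [0.47910171 0.19247733] [0.35058137 0.18327712]
dish [0.67140804 0.24373653] tape [0.59384884 0.36005249]
```

>>> move_arm(
  plan=[
    [[0, 0, 0], 1],
    [[0, 0, 0], 1],
    [[0, 0, 0], 1],
    [[0, 0, 0], 1],
    [[0, 0, 0], 1],
    [[0, 0, 0], 1],
    [[0, 0, 0], 1],
    [[0, 0, 0], 1],
    [[0, 0, 0], 0.34],
    [[-0.6, 0.2, 0], 0],
    [[-1, 0.35, 0], 0],
    [[-1, 0.35, 0], 0],
    [[-1, 0.35, 0], 0],
    [[-1, 0.35, 0], 0],
    [[-1, 0.35, 0], 0],
    [[-1, 0.35, 0], 0],
    [[-1, 0.35, 0], 0],
    [[-1, 0.35, 0], 0],
    [[-1, 0.35, 0], 0],
  ],
)

```text
time: 3.2
tcp_pos: [0.3342, 0.3056, 0.3039]
eef_rot: [3.141, -0.0, 1.676]
wrist_force: [0.5, -0.6, 0.2]
gripper_width: 0.0853
finger_force: 0.0
```

>>> move_arm(
  plan=[
    [[-1, 0.35, 0], 0],
    [[-1, 0.35, 0], 0],
    [[-1, 0.35, 0], 0],
    [[-1, 0.35, 0], 0],
    [[-1, 0.35, 0], 0],
    [[-1, 0.35, 0], 0],
    [[-1, 0.35, 0], 0],
    [[-1, 0.4, 0], 0],
    [[-1, 0.4, 0], 0],
    [[-1, 0.4, 0], 0],
    [[-1, 0.4, 0], 0],
    [[-0.6, 0.3, 0], 0],
    [[0, 0, 0], 0],
  ],
)

```text
time: 4.5
tcp_pos: [0.4447, 0.084, 0.3038]
eef_rot: [3.142, 0.0, 1.673]
wrist_force: [0.2, 0.3, -0.1]
gripper_width: 0.0851
finger_force: 0.0
```

Run:
```python
from h import *
s=arm.state();print(s['time'],s['tcp_pos'],s['eef_rot'])
p=arm.camera_params("wrist");im=arm.get_image("wrist");cv2.imwrite("pics/w1.png",im[:,:,::-1])
Rm=cv2.Rodrigues(p['rvec'])[0];print("cam",-Rm.T@p['tvec'])
print(arm.find_in("wrist","bottle")[:2],proj([[.479,.003,0],[.479,.003,.128]],p))
```

```text
4.5 [0.44468076 0.08403301 0.30383623] [3.14155974e+00 1.46947897e-04 1.67301331e+00]
cam [0.43675943 0.15742055 0.37347955]
[{'box': [261.6, 210.5, 37.6, 62.8], 'score': 0.73}] [[275.46839106 224.7794304 ]
 [283.74604908 276.5451452 ]]
```

View pics/w1.png

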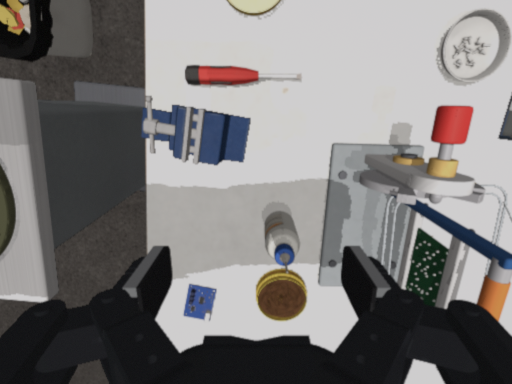

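Run:
```python
from h import *
T=arm.camera_params("top");S=arm.camera_params("scene");W=arm.camera_params("wrist")
t=lambda u,v:np.array([140+u/3.4,130+v/3.4]); s=lambda u,v:np.array([140+u/2.72,110+v/2.718])
w=lambda u,v:np.array([u,v])
C=dict(t=T,s=S,w=W)
def bar(th): return [-.137*np.cos(th),0,.07+.137*np.sin(th)]
obs=[("t",t(300,237),[-.065,.103,.006]),("t",t(495,217),[-.065,-.103,.006]),("s",s(222,283),[-.065,.103,.012]),("s",s(410,344),[-.065,-.103,.006]),
("t",t(252,153),[0,.130,.127]),("s",s(216,143),[0,.13,.127]),("t",t(390,115),None),("s",s(340,104),None),
("w",w(333,143),[-.065,.103,.012]),("w",w(320,285),[-.065,-.103,.006]),("w",w(423,144),[.05,.103,.012]),("w",w(452,125),[0,.13,.127])]
def f(x):
    r=[]
    for c,uv,P in obs:
        r+=list((proj(jig(x,bar(x[3]) if P is None else P),C[c])[0]-uv)*(.6 if c=='w' else 1))
    return r
q=least_squares(f,[.6,0.03,0.1,1.5]);print(q.x,np.round(q.fun.reshape(-1,2),1))
for k in ([0,.13,.127],bar(q.x[3])): print(jig(q.x,k))
print(arm.find_in("wrist","pin_knob")[:2])
for z,uv in ((.128,(287,271)),(.1,(285,252)),): print("bottle",z,onz(np.array(uv),z,W))
b=least_squares(lambda x:np.r_[proj([x[0],x[1],.1],W)[0]-(285,253),proj([x[0],x[1],.128],W)[0]-(287,271),proj([x[0],x[1],.097],T)[0]-t(413,272),proj([x[0],x[1],.097],S)[0]-s(285,290)],[.4,0]);print(b.x,b.fun)
```

```text
[0.60900892 0.02821921 0.09597024 1.56555602] [[-0.4 -0.6]
 [-0.7 -1.5]
 [-1.5 -1.2]
 [-1.1  0.5]
 [ 0.4 -0.7]
 [ 1.2  1. ]
 [-1.2 -0.8]
 [-1.5  0.2]
 [-0.1  0.2]
 [ 0.1 -0.1]
 [ 1.8 -0.1]
 [-1.9  1.8]]
[[0.59655193 0.157621   0.127     ]]
[[0.60829431 0.02815042 0.20699812]]
[{'box': [428.9, 103.5, 44.1, 101.8], 'score': 0.66}]
bottle 0.128 [0.48080691 0.01075704]
bottle 0.1 [0.48080572 0.01613653]
[0.48082833 0.01158758] [-0.54386905  2.86299763  0.13695107 -0.75399929 -1.60604211 -0.59894878
 -2.66109963 -2.64705104]
```

>>> move_arm(
  plan=[
    [[-0.77, 0.28, 0.5], 0],
    [[-0.77, 0.28, 0.5], 0],
    [[-0.77, 0.28, 0.5], 0],
    [[-0.77, 0.28, 0.5], 0],
    [[-0.77, 0.28, 0.5], 0],
    [[0, 0, 0.5], 0],
    [[0, 0, 0], 0],
    [[0, 0, 0], 0],
  ],
)

```text
time: 5.45
tcp_pos: [0.4799, 0.0124, 0.2441]
eef_rot: [-3.141, -0.0, 1.675]
wrist_force: [0.6, 0.2, 0.5]
gripper_width: 0.0856
finger_force: 0.0
```

Run:
```python
from h import *
s=arm.state();print(s['time'],s['tcp_pos'],s['eef_rot'])
p=arm.camera_params("wrist");im=arm.get_image("wrist");cv2.imwrite("pics/w2.png",im[:,:,::-1])
print(arm.find_in("wrist","bottle")[:2]);print(proj([[.4805,.010,0],[.4805,.010,.086],[.4805,.010,.106],[.4805,.010,.128]],p))
```

```text
5.45 [0.4799032  0.01239596 0.24408108] [-3.14147786e+00 -8.51221023e-05  1.67498146e+00]
[]
[[257.19979562 177.79775773]
 [257.44406714 202.39588524]
 [257.52691957 210.73959131]
 [257.63635329 221.76054963]]
```

View pics/w2.png

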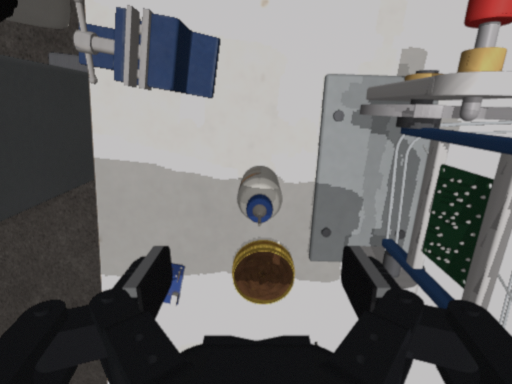

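>>> move_arm(
  plan=[
    [[-0.13, 0.07, 0.85], 0],
    [[0, 0, 0.85], 0],
    [[0, 0, 0.85], 0],
    [[0, 0, 0.85], 0],
    [[0, 0, 0.5], 0],
    [[0, 0, 0.35], 0],
    [[0, 0, 0], 0],
  ],
)

```text
time: 6.25
tcp_pos: [0.4817, 0.0093, 0.1586]
eef_rot: [-3.141, -0.0, 1.674]
wrist_force: [-0.1, -0.2, 0.1]
gripper_width: 0.0854
finger_force: 0.0
```

>>> move_arm(
  plan=[
    [[0, 0, 0], 0],
    [[0, 0, 0], 0],
    [[0, 0, 0], 0],
    [[0, 0, 0], 0],
    [[0, 0, 0], 0],
    [[0, 0, 0], 0],
    [[0, 0, 0], 0],
    [[0, 0, 0], 0],
  ],
  grip=10,
  grip_force=35,
)

```text
time: 7.05
tcp_pos: [0.482, 0.0091, 0.1592]
eef_rot: [3.141, 0.0, 1.674]
wrist_force: [-0.5, -0.1, 5.7]
gripper_width: 0.02
finger_force: 34.3
```

>>> move_arm(
  plan=[
    [[0, 0, -0.2], 0],
    [[0, 0, -0.4], 0],
    [[0, 0, -0.6], 0],
    [[0, 0, -0.6], 0],
    [[0, 0, -0.6], 0],
    [[0, 0, -0.6], 0],
    [[0, 0, -0.4], 0],
    [[0, 0, -0.2], 0],
    [[0, 0, 0], 0],
    [[0, 0, 0], 0],
  ],
)

```text
time: 8.05
tcp_pos: [0.4817, 0.0091, 0.2305]
eef_rot: [-3.141, -0.0, 1.674]
wrist_force: [-0.1, 0.3, -1.2]
gripper_width: 0.0201
finger_force: 34.3
```

Run:
```python
from h import *
s=arm.state();print(s['time'],s['tcp_pos'],s['eef_rot'])
S=arm.camera_params("scene");im=arm.get_image("scene");i2=arm.get_image("wrist")
a=im[130:280,200:300]; cv2.imwrite("pics/l.png",np.hstack([cv2.resize(a[:,:,::-1],(384,576),interpolation=cv2.INTER_CUBIC),cv2.resize(i2[100:300,190:330,::-1],(403,576))]))
```

```text
8.05 [0.48168224 0.00914362 0.23053402] [-3.14098615e+00 -9.89838241e-05  1.67400683e+00]
```

View pics/l.png

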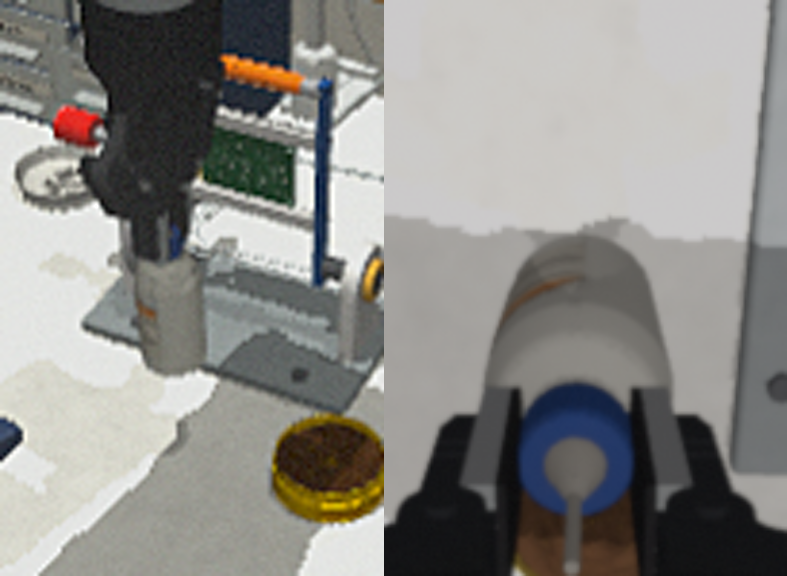

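>>> move_arm(
  plan=[
    [[0.3, -0.04, 0], 0],
    [[0.6, -0.08, 0], 0],
    [[0.9, -0.12, 0], 0],
    [[0.9, -0.12, 0], 0],
    [[0.9, -0.12, 0], 0],
    [[0.9, -0.12, 0], 0],
    [[0.9, -0.12, 0], 0],
    [[0.9, -0.12, 0], 0],
    [[0.9, -0.12, 0], 0],
    [[0.9, -0.12, 0], 0],
    [[0.6, -0.08, 0], 0],
    [[0.3, -0.04, 0], 0],
    [[0, 0, 0], 0],
  ],
)

```text
time: 9.45
tcp_pos: [0.4392, 0.1862, 0.2308]
eef_rot: [-3.142, 0.0, 1.675]
wrist_force: [0.4, 0.3, -0.7]
gripper_width: 0.0201
finger_force: 34.3
```

Run:
```python
from h import *
s=arm.state();print(s['time'],s['tcp_pos'],s['eef_rot'],s['finger_force'])
p=arm.camera_params("wrist");im=arm.get_image("wrist");cv2.imwrite("pics/w3.png",im[:,:,::-1])
for d in arm.find_in("wrist","saucer")[:2]:
    b=d['box'];print(d,onz(np.array([b[0]+b[2]/2,b[1]+b[3]/2]),.012,p))
```

```text
9.45 [0.43916578 0.18623901 0.23081592] [-3.14151068e+00  6.07515945e-05  1.67499755e+00] 34.32646036148071
{'box': [207.4, 24.0, 80.7, 89.3], 'score': 0.96} [0.41977    0.29130096]
```

View pics/w3.png

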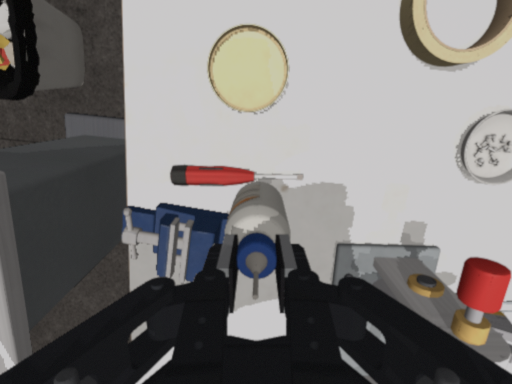

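>>> move_arm(
  plan=[
    [[0.4, -0.04, 0], 0],
    [[0.8, -0.07, 0], 0],
    [[0.8, -0.07, 0], 0],
    [[0.8, -0.07, 0], 0],
    [[0.8, -0.07, 0], 0],
    [[0.8, -0.07, 0], 0],
    [[0.5, -0.05, 0], 0],
    [[0.3, -0.03, 0], 0],
    [[0, 0, 0.2], 0],
    [[0, 0, 0.5], 0],
    [[0, 0, 0.6], 0],
    [[0, 0, 0.6], 0],
    [[0, 0, 0.5], 0],
    [[0, 0, 0.4], 0],
    [[0, 0, 0.2], 0],
    [[0, 0, 0.1], 0],
    [[0, 0, 0.1], 0],
    [[0, 0, 0.1], 0],
    [[0, 0, 0.1], 0],
    [[0, 0, 0], 0],
  ],
)

```text
time: 11.55
tcp_pos: [0.4193, 0.2881, 0.1628]
eef_rot: [-3.141, 0.0, 1.674]
wrist_force: [0.4, 0.4, -1.0]
gripper_width: 0.0201
finger_force: 34.3
```

Run:
```python
from h import *
s=arm.state();print(s['time'],s['tcp_pos'],s['eef_rot'],s['wrist_force'])
p=arm.camera_params("wrist");im=arm.get_image("wrist");cv2.imwrite("pics/w4.png",im[:,:,::-1])
```

```text
11.55 [0.41929564 0.28814802 0.16277278] [-3.14148664e+00  4.24010801e-05  1.67400470e+00] [ 0.37283842  0.35886194 -0.96024605]
```

View pics/w4.png

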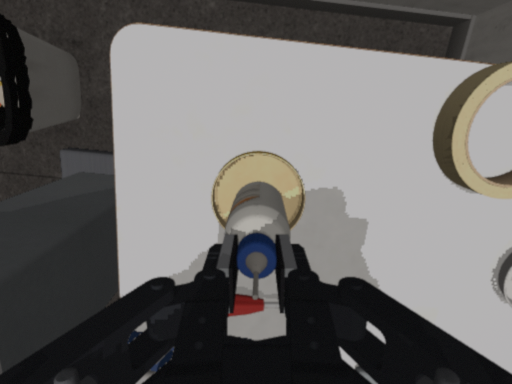

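>>> move_arm(
  plan=[
    [[0.1, 0, 0], 0],
    [[0.1, 0, 0], 0],
    [[0, 0, 0.05], 0],
    [[0, 0, 0.05], 0],
    [[0, 0, 0], 0],
    [[0, 0, 0], 0],
  ],
)

```text
time: 12.2
tcp_pos: [0.4191, 0.2922, 0.1612]
eef_rot: [3.141, -0.0, 1.674]
wrist_force: [0.2, 0.8, 3.6]
gripper_width: 0.0204
finger_force: 34.8
```

>>> move_arm(
  plan=[
    [[0, 0, 0], 0],
    [[0, 0, 0], 0],
    [[0, 0, 0], 0],
    [[0, 0, 0], 0],
    [[0, 0, -0.3], 0],
    [[0, 0, -0.6], 0],
    [[0, 0, -1], 0],
    [[0, 0, -1], 0],
    [[0, 0, -0.6], 0],
    [[0, 0, 0], 0],
  ],
  grip=60,
)

```text
time: 13.2
tcp_pos: [0.4193, 0.2924, 0.2329]
eef_rot: [3.139, -0.001, 1.674]
wrist_force: [-0.3, 0.3, -1.0]
gripper_width: 0.0598
finger_force: 0.0
```

Run:
```python
from h import *
s=arm.state();print(s['time'],s['tcp_pos'],s['eef_rot'],s['wrist_force'])
p=arm.camera_params("wrist");im=arm.get_image("wrist");cv2.imwrite("pics/w5.png",im[:,:,::-1])
print(arm.find_in("wrist","bottle")[:1],arm.find_in("wrist","saucer")[:1])
```

```text
13.2 [0.41934318 0.29241424 0.2328655 ] [ 3.13852231e+00 -1.41341417e-03  1.67405633e+00] [-0.29313897  0.2535379  -1.03446478]
[{'box': [203.8, 263.0, 101.9, 14.8], 'score': 0.68}] []
```

View pics/w5.png

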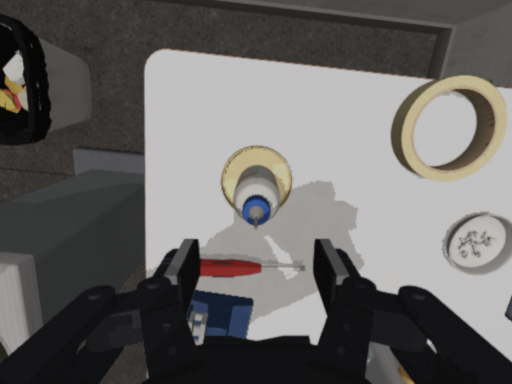

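>>> move_arm(
  plan=[
    [[-0.4, 0.4, 0], 0],
    [[-0.85, 0.9, 0], 0],
    [[-0.85, 0.9, 0], 0],
    [[-0.85, 0.9, 0], 0],
    [[-0.85, 0.9, 0], 0],
    [[-0.85, 0.9, 0], 0],
    [[-0.85, 0.9, 0], 0],
    [[-0.85, 0.9, 0], 0],
    [[-0.6, 0.7, 0], 0],
    [[-0.6, 0.7, 0], 0],
    [[0, 0, 0], 0],
    [[0, 0, 0], 0],
  ],
)

```text
time: 14.55
tcp_pos: [0.5956, 0.1581, 0.23]
eef_rot: [-3.14, 0.0, 1.673]
wrist_force: [-0.2, -0.5, -1.1]
gripper_width: 0.0599
finger_force: 0.0
```

Run:
```python
from h import *
s=arm.state();print(s['time'],s['tcp_pos'],s['eef_rot'],s['wrist_force'])
p=arm.camera_params("wrist");im=arm.get_image("wrist");cv2.imwrite("pics/w6.png",im[:,:,::-1])
hsv=cv2.cvtColor(im,cv2.COLOR_RGB2HSV);m=(((hsv[...,0]<6)|(hsv[...,0]>174))&(hsv[...,1]>150)&(hsv[...,2]>60)).astype(np.uint8)
n,l,st,c=cv2.connectedComponentsWithStats(m)
for i in range(1,n):
    if st[i,4]>80: print(st[i],c[i])
J=[.609,.0275,.1]
for y in (.115,.13,.145): print(y,jig(J,[0,y,.127]),proj(jig(J,[0,y,.127]),p), proj(jig(J,[-.013,y,.127]),p), proj(jig(J,[.013,y,.127]),p))
```

```text
14.55 [0.59559422 0.15809343 0.22996572] [-3.14016061e+00  9.77360257e-05  1.67322867e+00] [-0.15222496 -0.47961628 -1.06236615]
[  21  122   77   20 1217] [ 57.14790468 131.56943303]
[ 243  199   40   54 1941] [261.6888202  225.08294693]
0.115 [[0.59751916 0.14192548 0.127     ]] [[257.78909256 248.81556389]] [[238.07740012 248.77216201]] [[277.5055743  248.85837007]]
0.13 [[0.59602166 0.15685054 0.127     ]] [[257.85550416 227.82540014]] [[237.67928729 227.78371177]] [[278.03673744 227.86671177]]
0.145 [[0.59452415 0.1717756  0.127     ]] [[257.92509808 205.82178528]] [[237.26221811 205.78203466]] [[278.59323789 205.86141268]]
```

View pics/w6.png

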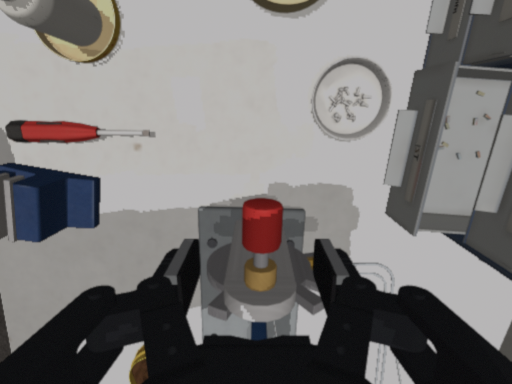

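>>> move_arm(
  plan=[
    [[0, 0.15, 0.5], 0],
    [[0, 0, 0.8], 0],
    [[0, 0, 0.7], 0],
    [[0, 0, 0.45], 0],
    [[0, 0, 0], 0],
  ],
)

```text
time: 15.1
tcp_pos: [0.5981, 0.159, 0.1802]
eef_rot: [-3.139, 0.0, 1.674]
wrist_force: [-0.5, -0.2, -0.1]
gripper_width: 0.0599
finger_force: 0.0
```

>>> move_arm(
  plan=[
    [[0, 0, 0], 0],
    [[0, 0, 0], 0],
    [[0, 0, 0], 0],
    [[0, 0, 0], 0],
    [[0, 0, 0], 0],
    [[0, 0, 0], 0],
  ],
  grip=10,
  grip_force=40,
)

```text
time: 15.7
tcp_pos: [0.5988, 0.159, 0.1828]
eef_rot: [3.14, -0.0, 1.674]
wrist_force: [-1.3, -1.1, 6.5]
gripper_width: 0.0247
finger_force: 39.2
```

>>> move_arm(
  plan=[
    [[0.1, 0, 0], 0],
    [[0.2, 0, 0], 0],
    [[0.3, 0, 0], 0],
    [[0.3, 0, 0], 0],
    [[0.2, 0, 0], 0],
    [[0.1, 0, 0], 0],
    [[0, 0, 0], 0],
    [[0, 0, 0], 0],
  ],
)

```text
time: 16.5
tcp_pos: [0.5968, 0.1833, 0.1828]
eef_rot: [3.139, -0.001, 1.674]
wrist_force: [5.5, 2.1, 5.3]
gripper_width: 0.0249
finger_force: 39.3
```

>>> move_arm(
  plan=[
    [[0, 0, 0], 0],
    [[0, 0, 0], 0],
    [[0, 0, 0], 0],
    [[0, 0, -0.5], 0],
    [[0, 0, -1], 0],
    [[0, 0, -1], 0],
    [[0, 0, -0.5], 0],
    [[0, 0, 0], 0],
  ],
  grip=60,
)

```text
time: 17.3
tcp_pos: [0.5964, 0.1829, 0.2436]
eef_rot: [3.139, -0.0, 1.674]
wrist_force: [-0.4, -0.5, 0.0]
gripper_width: 0.0602
finger_force: 0.0
```

Run:
```python
from h import *
s=arm.state();print(s['time'],s['tcp_pos'],s['eef_rot'],s['wrist_force'])
p=arm.camera_params("wrist");im=arm.get_image("wrist");cv2.imwrite("pics/w7.png",im[:,:,::-1])
hsv=cv2.cvtColor(im,cv2.COLOR_RGB2HSV);m=(((hsv[...,0]<6)|(hsv[...,0]>174))&(hsv[...,1]>150)&(hsv[...,2]>60)).astype(np.uint8)
n,l,st,c=cv2.connectedComponentsWithStats(m)
for i in range(1,n):
    if st[i,4]>80: print(st[i],c[i],onz(c[i],.135,p))
J=[.611,.0275,.1]
for q in (0,.012,.024): print(q,proj(jig(J,[[0,.115+q,.14],[0,.145+q,.127]]),p))
```

```text
17.3 [0.59644113 0.18290918 0.2436006 ] [ 3.13891355e+00 -3.44158625e-04  1.67403813e+00] [-0.3619166  -0.5056033   0.04086992]
[  32  146   72   18 1026] [ 65.9834308  154.61793372] [0.4750308  0.21592784]
[ 239  194   37   49 1645] [256.49057751 217.78237082] [0.59594897 0.18634337]
0 [[255.07759849 281.00501708]
 [255.14942733 232.99409037]]
0.012 [[255.0929198  265.54219311]
 [255.16576287 216.9627957 ]]
0.024 [[255.10881073 249.5121504 ]
 [255.1826934  200.35539843]]
```

>>> move_arm(
  plan=[
    [[0, 0, -1], 0],
    [[0, 0, -1], 0],
    [[0, 0, -1], 0],
    [[-0.3, 0, -0.8], 0],
    [[-0.8, 0, 0], 0],
    [[-1, 0, 0], 0],
    [[-1, 0, 0], 0],
    [[-1, 0, 0], 0],
    [[-1, 0, 0], 0],
    [[-1, 0, 0], 0],
    [[-0.9, 0, 0], 0],
    [[-0.6, -0.1, 0], 0],
    [[-0.2, 0, 0], 0],
    [[0, 0, 0], 0],
  ],
)

```text
time: 18.75
tcp_pos: [0.6102, 0.0271, 0.3176]
eef_rot: [-3.141, -0.0, 1.673]
wrist_force: [0.3, -0.5, -0.6]
gripper_width: 0.06
finger_force: 0.0
```

Run:
```python
from h import *
s=arm.state();print(s['time'],s['tcp_pos'],s['eef_rot'],s['wrist_force'])
p=arm.camera_params("wrist");im=arm.get_image("wrist");cv2.imwrite("pics/w8.png",im[:,:,::-1])
print(arm.find_in("wrist","cradle_bar")[:1],arm.find_in("wrist","pin_knob")[:1])
hsv=cv2.cvtColor(im,cv2.COLOR_RGB2HSV);m=((hsv[...,0]>6)&(hsv[...,0]<18)&(hsv[...,1]>160)&(hsv[...,2]>90)).astype(np.uint8)
n,l,st,c=cv2.connectedComponentsWithStats(m)
for i in range(1,n):
    if st[i,4]>80: print(st[i],c[i],onz(c[i],.21,p))
J=[.611,.0275,.1]
print(proj(jig(J,[[0,.04,.207],[0,0,.207],[-.007,.04,.207],[.007,.04,.207]]),p))
```

```text
18.75 [0.61017347 0.02710058 0.31760133] [-3.14128087e+00 -1.10594868e-04  1.67340686e+00] [ 0.31356996 -0.49777049 -0.60391175]
[{'box': [211.1, 103.3, 113.1, 200.0], 'score': 0.57}] [{'box': [243.2, 0.0, 29.0, 66.9], 'score': 0.94}]
[ 246  166   21  113 2073] [255.24216112 219.68306802] [0.60864773 0.02946515]
[ 450  239   62  107 2793] [489.90368779 280.45112782] [7.77116671e-01 6.17865387e-04]
[365 358  36  26 696] [382.88362069 369.84195402] [ 0.72081262 -0.08609956]
[[258.70734256 161.78653703]
 [258.47085204 221.06013244]
 [247.55064596 161.76863681]
 [269.86459288 161.80455831]]
```

View pics/w8.png

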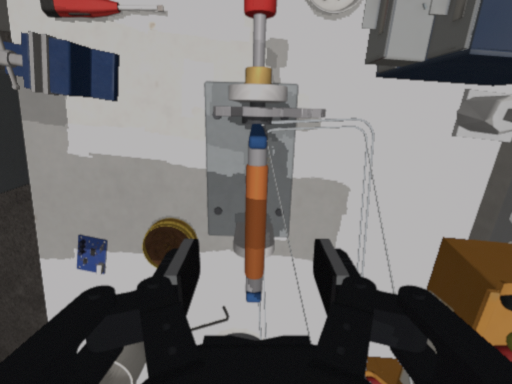

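>>> move_arm(
  plan=[
    [[0, -0.06, 0.6], 0],
    [[0, 0, 0.8], 0],
    [[0, 0, 0.7], 0],
    [[0, 0, 0.45], 0],
    [[0, 0, 0], 0],
  ],
)

```text
time: 19.4
tcp_pos: [0.6087, 0.0275, 0.2652]
eef_rot: [-3.139, -0.0, 1.674]
wrist_force: [-0.3, -1.2, 0.8]
gripper_width: 0.0599
finger_force: 0.0
```

>>> move_arm(
  plan=[
    [[0, 0, 0], 0],
    [[0, 0, 0], 0],
    [[0, 0, 0], 0],
    [[0, 0, 0], 0],
    [[0, 0, 0], 0],
    [[0, 0, 0], 0],
    [[0, 0, 0], 0],
  ],
  grip=5,
  grip_force=30,
)

```text
time: 20.1
tcp_pos: [0.6092, 0.0273, 0.2675]
eef_rot: [3.14, 0.0, 1.674]
wrist_force: [0.0, 0.3, 5.3]
gripper_width: 0.013
finger_force: 29.4
```

>>> move_arm(
  plan=[
    [[0, -0.54, 0.02], 0],
    [[0, -0.53, 0.06], 0],
    [[0, -0.53, 0.1], 0],
    [[0, -0.52, 0.15], 0],
    [[0, -0.5, 0.19], 0],
    [[0, -0.49, 0.23], 0],
    [[0, -0.47, 0.26], 0],
    [[0, -0.45, 0.3], 0],
    [[0, -0.42, 0.33], 0],
    [[0, -0.4, 0.37], 0],
  ],
)

```text
time: 21.1
tcp_pos: [0.5123, 0.0177, 0.2268]
eef_rot: [3.14, -0.001, 1.674]
wrist_force: [4.1, 4.8, -0.0]
gripper_width: 0.0129
finger_force: 30.1
```

>>> move_arm(
  plan=[
    [[0, -0.37, 0.4], 0],
    [[0, -0.33, 0.42], 0],
    [[0, -0.3, 0.45], 0],
    [[0, -0.26, 0.47], 0],
    [[0, -0.23, 0.49], 0],
    [[0, -0.19, 0.5], 0],
    [[0, -0.15, 0.52], 0],
    [[0, -0.1, 0.53], 0],
    [[0, 0, 0], 0],
  ],
)

```text
time: 22.0
tcp_pos: [0.4739, 0.0133, 0.1497]
eef_rot: [-3.141, -0.0, 1.674]
wrist_force: [4.1, 4.1, -3.0]
gripper_width: 0.0126
finger_force: 29.7
```

>>> move_arm(
  plan=[
    [[0, -0.06, 0.4], 0],
    [[0, -0.02, 0.4], 0],
    [[0, 0, 0.15], 0],
    [[0, 0, 0], 0],
    [[0, 0, 0], 0],
    [[0, 0, 0], 0],
  ],
)

```text
time: 22.6
tcp_pos: [0.4725, 0.0131, 0.1313]
eef_rot: [3.142, 0.0, 1.674]
wrist_force: [4.9, 4.4, -2.2]
gripper_width: 0.0129
finger_force: 29.8
```

Run:
```python
from h import *
s=arm.state();print(s['time'],s['tcp_pos'],s['wrist_force'])
for n,box in (("scene",(150,270,200,320)),("wrist",(0,384,0,512))):
    im=arm.get_image(n);cv2.imwrite(f"pics/{n}9.png",im[:,:,::-1])
    p=arm.camera_params(n)
    hsv=cv2.cvtColor(im,cv2.COLOR_RGB2HSV);m=((hsv[...,0]>5)&(hsv[...,0]<18)&(hsv[...,1]>150)&(hsv[...,2]>80)).astype(np.uint8)
    nn,l,st,c=cv2.connectedComponentsWithStats(m)
    print(n,[(list(st[i]),c[i].round(1)) for i in range(1,nn) if st[i,4]>25])
    J=[.610,.0275,.1]
    for th in (0,.1): print(th,proj(jig(J,[[-.137*np.cos(th),y,.07+.137*np.sin(th)] for y in (.04,-.04)]),p))
a=cv2.imread("pics/scene9.png")[130:260,200:310];b=cv2.imread("pics/wrist9.png")
cv2.imwrite("pics/c9.png",np.hstack([cv2.resize(a,(380,450),interpolation=cv2.INTER_CUBIC),cv2.resize(b,(420,450))]))
```

```text
22.6 [0.47253933 0.01313784 0.1313062 ] [ 4.85324528  4.41086874 -2.15145525]
scene [([np.int32(307), np.int32(67), np.int32(18), np.int32(20), np.int32(83)], array([315.1,  74.5])), ([np.int32(287), np.int32(102), np.int32(19), np.int32(9), np.int32(40)], array([295.8, 106.5])), ([np.int32(288), np.int32(109), np.int32(28), np.int32(25), np.int32(186)], array([298.9, 120.1])), ([np.int32(317), np.int32(118), np.int32(9), np.int32(7), np.int32(26)], array([321.2, 121.1])), ([np.int32(326), np.int32(122), np.int32(10), np.int32(10), np.int32(33)], array([329.5, 127.2])), ([np.int32(320), np.int32(131), np.int32(13), np.int32(8), np.int32(31)], array([326.8, 134.7])), ([np.int32(243), np.int32(223), np.int32(11), np.int32(8), np.int32(52)], array([247.6, 226.4])), ([np.int32(263), np.int32(328), np.int32(81), np.int32(47), np.int32(315)], array([304.5, 351.8])), ([np.int32(345), np.int32(371), np.int32(17), np.int32(13), np.int32(53)], array([352.7, 376.9]))]
0 [[225.84998676 219.24088878]
 [254.99530139 228.68931685]]
0.1 [[225.60263946 214.84555011]
 [254.99440702 224.23395453]]
wrist [([np.int32(242), np.int32(179), np.int32(31), np.int32(149), np.int32(3797)], array([256.6, 251.8]))]
0 [[260.1395431  180.70491084]
 [259.26643644 322.91767372]]
0.1 [[262.1701357  188.73034558]
 [260.88987392 342.42160495]]
```

View pics/c9.png

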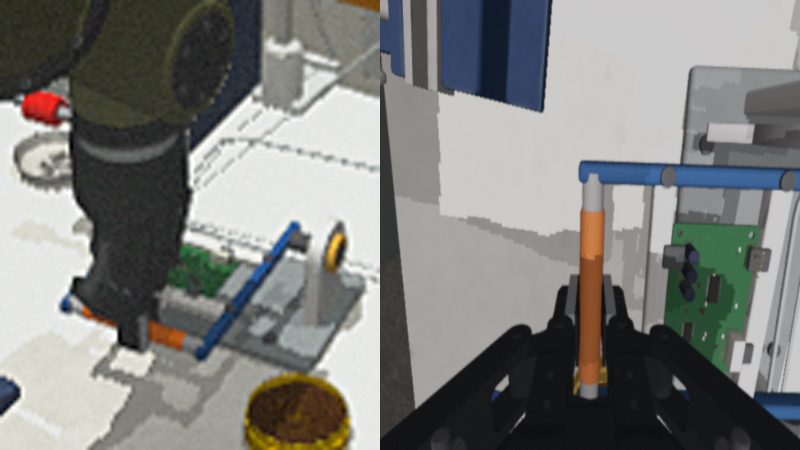

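>>> move_arm(
  plan=[
    [[0, 0, 0], 0],
    [[0, 0, 0], 0],
    [[0, 0, 0], 0],
    [[0, 0, -0.3], 0],
    [[0, 0, -0.7], 0],
    [[0, 0, -1], 0],
    [[0, 0, -1], 0],
    [[0, 0, -1], 0],
    [[0, 0, -1], 0],
    [[0, 0, 0], 0],
  ],
  grip=28,
)

```text
time: 23.7
tcp_pos: [0.4732, 0.0131, 0.2347]
eef_rot: [3.137, 0.001, 1.674]
wrist_force: [-0.1, 0.1, -1.0]
gripper_width: 0.0281
finger_force: 0.0
```

>>> move_arm(
  plan=[
    [[0.8, 0.4, 0], 0],
    [[1, 0.8, 0], 0],
    [[1, 0.8, 0], 0],
    [[1, 0.8, 0], 0],
    [[1, 0.8, 0], 0],
    [[1, 0.8, 0], 0],
    [[1, 0.8, 0], 0],
    [[0.8, 0.8, 0], 0],
    [[0.6, 0.6, 0], 0],
    [[0, 0, 0], 0],
  ],
  grip=60,
)

```text
time: 24.7
tcp_pos: [0.5873, 0.1911, 0.2309]
eef_rot: [-3.14, 0.0, 1.675]
wrist_force: [0.1, -0.5, 0.2]
gripper_width: 0.0599
finger_force: 0.0
```

Run:
```python
from h import *
s=arm.state();print(s['time'],s['tcp_pos'],s['wrist_force'])
for n,roi in (("scene",(190,290,205,270)),("top",(180,235,225,290))):
    im=arm.get_image(n);cv2.imwrite(f"pics/{n}10.png",im[:,:,::-1]);p=arm.camera_params(n)
    hsv=cv2.cvtColor(im,cv2.COLOR_RGB2HSV);m=((hsv[...,0]>4)&(hsv[...,0]<18)&(hsv[...,1]>120)&(hsv[...,2]>70)).astype(np.uint8)
    k=np.zeros_like(m);k[roi[0]:roi[1],roi[2]:roi[3]]=m[roi[0]:roi[1],roi[2]:roi[3]]
    nn,l,st,c=cv2.connectedComponentsWithStats(k)
    print(n,[(st[i].tolist(),c[i].round(1)) for i in range(1,nn) if st[i,4]>10])
    J=[.610,.0275,.1]
    for th in (-.1,0,.1): print(th,proj(jig(J,[[-.137*np.cos(th),y,.07+.137*np.sin(th)] for y in (.04,0,-.04)]),p).round(1).tolist())
p=arm.camera_params("wrist");im=arm.get_image("wrist");cv2.imwrite("pics/w10.png",im[:,:,::-1])
hsv=cv2.cvtColor(im,cv2.COLOR_RGB2HSV);m=(((hsv[...,0]<6)|(hsv[...,0]>174))&(hsv[...,1]>150)&(hsv[...,2]>60)).astype(np.uint8)
n,l,st,c=cv2.connectedComponentsWithStats(m)
for i in range(1,n):
    if st[i,4]>80: print(st[i],c[i],onz(c[i],.135,p))
```

```text
24.7 [0.58729097 0.19108576 0.2308559 ] [ 0.12750954 -0.50150476  0.20382439]
scene [([224, 217, 30, 14, 165], array([238.8, 223.3]))]
-0.1 [[226.4, 223.2], [240.6, 227.9], [255.3, 232.7]]
0 [[225.8, 219.2], [240.2, 223.9], [255.0, 228.7]]
0.1 [[225.6, 214.8], [240.1, 219.5], [255.0, 224.2]]
top [([247, 212, 24, 5, 83], array([258.9, 213.9]))]
-0.1 [[247.5, 214.5], [259.2, 213.1], [270.8, 211.6]]
0 [[247.4, 214.2], [259.2, 212.7], [271.0, 211.2]]
0.1 [[247.3, 213.4], [259.2, 211.9], [271.1, 210.5]]
[  35  155   74   18 1087] [ 69.96872125 164.03219871] [0.47422767 0.22000566]
[ 252  210   40   54 1868] [271.36563169 236.12044968] [0.59567935 0.18666945]
```

>>> move_arm(
  plan=[
    [[-0.44, 0.43, 0.2], 0],
    [[0, 0, 0.8], 0],
    [[0, 0, 0.8], 0],
    [[0, 0, 0.5], 0],
    [[0, 0, 0.2], 0],
    [[0, 0, 0], 0],
  ],
)

```text
time: 25.45
tcp_pos: [0.5965, 0.1817, 0.1818]
eef_rot: [-3.141, 0.0, 1.674]
wrist_force: [-0.2, -0.1, 0.3]
gripper_width: 0.0598
finger_force: 0.0
```

>>> move_arm(
  plan=[
    [[0, 0, 0], 0],
    [[0, 0, 0], 0],
    [[0, 0, 0], 0],
    [[0, 0, 0], 0],
    [[0, 0, 0], 0],
    [[0, 0, 0], 0],
  ],
  grip=10,
  grip_force=70,
)

```text
time: 26.05
tcp_pos: [0.5969, 0.1821, 0.1831]
eef_rot: [3.139, -0.0, 1.674]
wrist_force: [3.5, 0.4, 6.2]
gripper_width: 0.024
finger_force: 68.7
```

>>> move_arm(
  plan=[
    [[-0.1, 0, 0], 0],
    [[-0.2, 0, 0], 0],
    [[-0.2, 0, 0], 0],
    [[-0.2, 0, 0], 0],
    [[-0.2, 0, 0], 0],
    [[-0.1, 0, 0], 0],
    [[-0.1, 0, 0], 0],
    [[0, 0, 0], 0],
    [[0, 0, 0], 0],
  ],
)

```text
time: 26.95
tcp_pos: [0.5988, 0.1602, 0.1831]
eef_rot: [3.141, -0.0, 1.674]
wrist_force: [-1.8, -0.6, 8.6]
gripper_width: 0.0243
finger_force: 69.2
```

>>> move_arm(
  plan=[
    [[-0.1, 0, 0], 0],
    [[-0.1, 0, 0], 0],
    [[0, 0, 0], 0],
    [[0, 0, 0], 0],
  ],
)

```text
time: 27.35
tcp_pos: [0.5991, 0.1563, 0.183]
eef_rot: [3.141, -0.0, 1.674]
wrist_force: [-2.3, -0.7, 8.7]
gripper_width: 0.0237
finger_force: 69.2
```

>>> move_arm(
  plan=[
    [[-0.1, 0, 0], 0],
    [[0, 0, 0], 0],
  ],
)

```text
time: 27.55
tcp_pos: [0.5992, 0.1543, 0.183]
eef_rot: [3.141, -0.0, 1.674]
wrist_force: [-4.0, 0.8, 9.8]
gripper_width: 0.0237
finger_force: 69.3
```

>>> move_arm(
  plan=[
    [[-0.1, 0, 0], 0],
    [[0, 0, 0], 0],
  ],
)

```text
time: 27.75
tcp_pos: [0.5992, 0.1538, 0.183]
eef_rot: [3.141, -0.003, 1.675]
wrist_force: [-3.5, 12.0, 8.8]
gripper_width: 0.0238
finger_force: 69.1
```

>>> move_arm(
  plan=[
    [[-0.07, 0, 0], 0],
    [[0, 0, 0], 0],
  ],
)

```text
time: 27.95
tcp_pos: [0.5993, 0.1536, 0.1831]
eef_rot: [3.14, -0.005, 1.675]
wrist_force: [-4.4, 21.3, 7.8]
gripper_width: 0.0242
finger_force: 69.1
```

>>> move_arm(
  plan=[
    [[0, 0, 0], 0],
    [[0, 0, 0], 0],
    [[0, 0, 0], 0],
    [[0, 0, -0.5], 0],
    [[0, 0, -1], 0],
    [[0, 0, -1], 0],
    [[0, 0, 0], 0],
    [[0, 0, 0], 0],
  ],
  grip=60,
)

```text
time: 28.75
tcp_pos: [0.5996, 0.1507, 0.2323]
eef_rot: [3.141, 0.0, 1.674]
wrist_force: [-0.0, 0.0, -0.4]
gripper_width: 0.0599
finger_force: 0.0
```

Run:
```python
from h import *
s=arm.state();print(s['time'],s['tcp_pos'],s['wrist_force'])
p=arm.camera_params("wrist");im=arm.get_image("wrist");cv2.imwrite("pics/w11.png",im[:,:,::-1])
hsv=cv2.cvtColor(im,cv2.COLOR_RGB2HSV);m=(((hsv[...,0]<6)|(hsv[...,0]>174))&(hsv[...,1]>150)&(hsv[...,2]>60)).astype(np.uint8)
n,l,st,c=cv2.connectedComponentsWithStats(m)
for i in range(1,n):
    if st[i,4]>80: print(st[i],c[i],onz(c[i],.135,p),"outer",onz(np.array([c[i][0],st[i][1]]),.13,p),"inner",onz(np.array([c[i][0],st[i][1]+st[i][3]]),.14,p))
J=[.611,.0275,.1];print(jig(J,[[0,.115,.14],[0,.145,.13]]))
# gap knob-bushing along column
col=int(c[[i for i in range(1,n) if st[i,4]>1200][0]][0]); print([tuple(map(int,im[r,col])) for r in range(238,300,4)])
im=arm.get_image("scene");p=arm.camera_params("scene")
hsv=cv2.cvtColor(im,cv2.COLOR_RGB2HSV);m=((hsv[...,0]>4)&(hsv[...,0]<18)&(hsv[...,1]>120)&(hsv[...,2]>70)).astype(np.uint8)
k=np.zeros_like(m);k[190:290,205:270]=m[190:290,205:270]
nn,l,st,c=cv2.connectedComponentsWithStats(k);print([(st[i].tolist(),c[i].round(1)) for i in range(1,nn) if st[i,4]>10])
for t in ("bottle","saucer"): print(t,arm.find_in("scene",t)[:1])
print(proj([[.419,.292,0.],[.419,.292,.12]],p))
```

```text
28.75 [0.59961555 0.15065766 0.23226652] [-0.03573013  0.00989338 -0.40142071]
[  16  113   78   21 1225] [ 53.08408163 123.21877551] [0.47947015 0.20329903] outer [0.47669106 0.20843531] inner [0.48224055 0.19808005]
[ 237  192   40   53 1906] [255.89611752 217.78069255] [0.59808516 0.15844053] outer [0.59655033 0.17344989] inner [0.59971207 0.1425267 ]
[[0.59951916 0.14192548 0.14      ]
 [0.59652415 0.1717756  0.13      ]]
[(148, 146, 142), (148, 146, 142), (147, 145, 141), (148, 146, 142), (148, 146, 142), (149, 147, 143), (148, 146, 142), (147, 145, 141), (148, 146, 143), (148, 146, 143), (148, 146, 142), (149, 146, 143), (148, 146, 143), (147, 145, 142), (148, 146, 142), (147, 144, 141)]
[([224, 217, 30, 14, 162], array([238.7, 223.3]))]
bottle []
saucer [{'box': [136.3, 208.0, 23.4, 23.2], 'score': 0.51}]
[[147.05213006 219.32408476]
 [138.10788065 184.26911417]]
```

```bash
python3 -c "
from workcell import arm
print(arm.job_done())"
```

```text
the job is handed in; nothing more can be done
None
```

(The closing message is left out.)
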